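Mount a five-hole disc on the studs of a sprung checking stand

ROBOT

A 6-joint arm with a two-finger parallel gripper is mounted at the origin on a cart in front of the work surface, level with it; the furniture and walls round the work are solid. World frame = base frame: x ahead of the robot, y to its left, z up, the work surface at z = 0. Lengths are in m, angles in rad, forces in N, time in s.
With the tool pointing down it reaches from about 0.3 to 0.825 m from the base axis. Payload 5.4 kg.
Tool frame: the origin (TCP) lies on the mounting face of the last link; the fingertips stand 190 mm ahead of it and the grasp point (between the pads) lies 171 mm ahead of it; z points along the fingers, y is the direction in which the jaws open and shut (so a half turn about z gives the same grasp; the last joint's range is limited). The gripper opens to 92 mm and grips with 3 to 60 N. Pads are 20 mm wide; open, the fingers measure 128 mm over their backs; the gripper's body (75 mm by 189 mm) begins 69 mm behind the grasp point.
Start: joints at [-1.34, 0.158, 1.597, -0, 1.386, -0.21], TCP at [0.245, -0.52, 0.405] pointing down, gripper open.
Joint ranges: [-2.91, 2.91], [-0.94, 2.29], [0.18, 2.7], [-1.29, 4.43], [0.17, 2.64], [-3, 3]. Speed limits (rad/s): [2.57, 2.57, 3.14, 3.14, 3.14, 3.14].

INTERFACE

Orientations are given as a unit quaternion [w, x, y, z].
In Python, from workcell import observe, grab_frame, order gives the robot as it stands.
- The arm moves only by the shell command python3 -m inch 'ROWS'. ROWS is text: rows parted by semicolons, each of 5 numbers parted by spaces: the shift along the world's x, y, z in m, then the turn about the world's z in rad, then the gripper command: -1 is shut, 1 is fully open, values between are in proportion. A call has 1 to 20 rows; each row shifts and turns the commanded pose from where the row before left it; what a row does not reach is not made up. A row lasts 1/12 s, in which the tool goes at most 41.7 mm and 7.16 degrees, less where a joint would pass 70% of its speed; a pose out of reach is approached as far as the arm can. A call is refused whole if a number of a shift passes 0.0417 or a number of a turn 0.125, either way. A call with a gripper value outside its range is refused whole. The fingers move at their own pace and stop on an object; the grip force is fixed at half the most. Time passes only in rows, so rows that do not move let the fingers close. It gives the time, the measured TCP pose, the force and the opening at its end, in the units of the state.
- observe(): the state, without advancing time (a new reading comes with each control period).
- grab_frame(name): name is "scene" or "top" or "wrist"; returns a dict with "color" (480x640x3 uint8, blue, green, red), "fov_y" (degrees; the focal length in pixels is half the picture's height over the tangent of half this angle, whatever the lens; pixels are square), "cx", "cy" (the principal point, pixels), "R" (3x3) and "t" (3): a world point X has camera coordinates R X + t. Camera axes: x right, y down, z forward; pixel columns grow to the right and rows downward; lengths in m; the calibration is good to about 2 mm. A picture is of the moment at which its call begins. There is no depth.
- order.finish_job(): hands the job in, once; it reports no verdict.
The state is a dict: "t": time; "q": joint angles; "joint_velocities": joint speeds; "effort": joint torques, N m; "ee_pos": TCP position; "eef_rot": TCP orientation; "force": force on the tool from outside, world axes, zero at the start; "moment": the same for the moment, N m; "gripper_width": opening from 0.0 (shut) to 1.0 (fully open).
Only numpy, scipy, OpenCV 4.12 (cv2) and the standard library are available. Lean on these libraries where they do the work, as an engineer would, in place of code of your own. Each camera call takes 0.05 s, during which the arm holds its last target.

TASK

Pick up the drilled steel disc by its neck and fit it on the checking stand: its bore over the middle spigot, turned under light pressure until all five studs enter its holes, then slid down fully home so that it sits flat on the head. Press only gently (the head is sprung and must not be rammed down), leave the nut, the ring gauge and the plug gauge where they are, and let go at the end.

Things in the scene. Friction and masses are not known exactly. Their poses are not given: they have to be found in the camera images.
- disc: Loose bare-steel disc, 0.24 to 0.39 kg, lying flat, neck up: a round plate 84 mm across and 10 mm thick with a round neck 32 mm across rising from its middle (foot collar 40 mm across to 13 mm height); 52 mm high in all. Origin: centre of its underside, z up along the neck. A blind bore 18 mm across runs 30 mm up from the middle of the underside. Five through holes, one on its own +x axis.
- disc_neck (a point): Point on the disc's axis in its neck, 38 mm above the underside: the place to grip from above. The neck is smooth and round, so any yaw will do; it can be gripped between 16 and 50 mm over the underside.
- disc_hole (a point): Centre, at the underside, of the disc's hole on its +x axis. All five holes are alike: 11.5 mm across, evenly spaced (72 degrees) on a circle of 27 mm radius, with solid plate between them.
- stand: Checking stand fixed to the bench: base plate 120 x 120 x 12 mm, column, bellows and a round aluminium head 84 mm across. Origin: centre of its underside. The head is sprung: it holds up to about 5 N of push down, then sinks 1 mm per 0.8 N to a hard stop at 10 mm (13 N), and springs back when the studs enter the holes. More than 25 N of push spoils it. It takes about 0.6 N m to turn it.
- seat (a point): Centre of the head's flat upper face, 62 mm above the bench, where the disc's underside must lie; z up. It sinks with the head. Five studs rise from the face on a circle of 27 mm radius, 72 degrees apart. Their angle differs every time and neither this point's axes nor the stand's show it: see it, or feel for it by turning the disc on the stud tips under light pressure until it drops (72 degrees at most).
- spigot_top (a point): Top of the central spigot, 26 mm above the head's face. The spigot is 16 mm across, its last 5 mm tapering to 7 mm across. The studs are 8 mm across and 16 mm high, their last 3 mm tapering to 5 mm across, so the spigot enters the bore 10 mm before the plate meets the stud tips. Play: 1 mm round the spigot, 1.75 mm round each stud.
- nut_m20: Bystander: loose plain hexagon nut, 30 x 35 x 16 mm, lying on the bench; origin at the centre of its underside.
- ring_gauge: Bystander: loose thick dark ring, 53 mm across, 16 mm high, lying flat on the bench; origin at the centre of its underside.
- plug_gauge: Bystander: loose plug gauge, a hexagonal handle with a round end, 84 mm long along its own y, 25 mm wide, lying on the bench; origin at the centre of its underside.
Things that resemble listed ones, but are neither listed nor needed, are in the scene too. Leave any orange look-alike of the stand alone.

How it is judged:
By the outcome, as a careful person would: the job done as asked, in the order asked, and still so for the second after the job is handed in, with the robot touching nothing.
It also fails if it takes over 58 s, if anything falls off the work surface, if the arm or the gripper's body presses on something with over 40 N, if the wrist force passes 120 N, or if a joint passes its speed limit or range.

## Working session

There is one attempt and no reset: what is moved stays moved. The work goes in short steps, Python scripts to look and compute and a shell command to move; the robot and the scene stay as the last step left them, time stands still between calls to the robot, and variables do not carry over. Pictures are saved under pics/ and viewed, and the job is handed in when it is done.

```bash
mkdir -p pics; ls; cat > h.py <<'E'
import numpy as np,cv2
from workcell import observe,grab_frame,order
def snap(n,f):
    d=grab_frame(n);cv2.imwrite(f'pics/{f}.png',d['color']);
    np.savez(f'pics/{f}.npz',**{k:np.array(v) for k,v in d.items()});return d
def ray(d,u,v,z):
    f=240/np.tan(np.radians(float(d['fov_y']))/2)
    R=np.array(d['R']);t=np.array(d['t'])
    c=-R.T@t; r=R.T@np.array([(u-d['cx'])/f,(v-d['cy'])/f,1])
    return c+r*(z-c[2])/r[2]
def proj(d,X):
    f=240/np.tan(np.radians(float(d['fov_y']))/2)
    p=np.array(d['R'])@np.array(X)+np.array(d['t']);return f*p[0]/p[2]+d['cx'],f*p[1]/p[2]+d['cy']
E
python3 - <<'E'
from h import *
for n in ['scene','top','wrist']:
    d=snap(n,n+'0');print(n,d['fov_y'],d['cx'],d['cy'],np.round(-np.array(d['R']).T@d['t'],3))
print({k:np.round(v,3) for k,v in observe().items()})
E
```

```text
pics
scene 56.44291581471982 318.89526952364 237.60484772538334 [0.101 0.569 0.822]
top 48.802986196914944 326.16743969534747 238.76436592821364 [0.42  0.006 1.359]
wrist 65.17919980473467 320.3446322256926 241.37366555085214 [ 0.305 -0.491  0.384]
{'t': np.float64(0.15), 'q': array([-1.34 ,  0.159,  1.598,  0.   ,  1.386, -0.21 ]), 'joint_velocities': array([ 0.002, -0.001, -0.004,  0.001,  0.001,  0.   ]), 'effort': array([ 1.0000e-03, -3.8592e+01, -3.2243e+01,  7.0000e-02,  3.5000e-02,
       -0.0000e+00]), 'ee_pos': array([ 0.245, -0.52 ,  0.404]), 'eef_rot': array([-0.001,  0.976,  0.219, -0.   ]), 'force': array([-0.63 , -0.084, -0.248]), 'moment': array([-0.009,  0.028, -0.028]), 'gripper_width': np.float64(1.003)}
```

View pics/scene0.png

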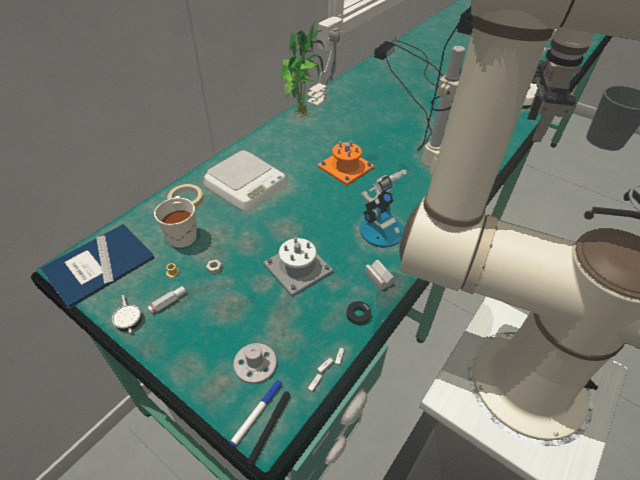

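View pics/top0.png

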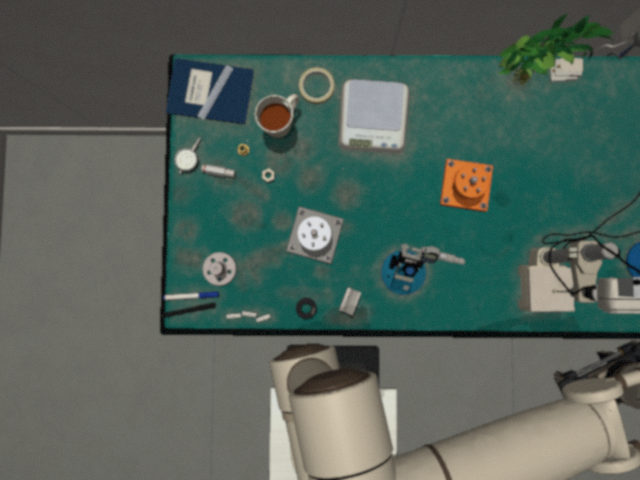

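View pics/wrist0.png

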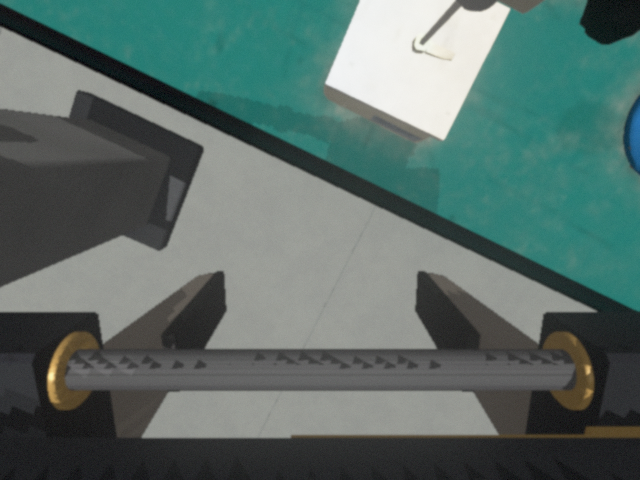

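The scene view shows the disc at about (255,362), the grey stand at (298,260) and the orange look-alike at (346,160). In the top view the disc is at (220,268) and the stand head at (314,234). I'll enlarge these next.

```bash
python3 - <<'E'
import cv2,numpy as np
a=cv2.imread('pics/top0.png');b=cv2.imread('pics/scene0.png')
def c(im,x,y,w=50):return cv2.resize(im[y-w//2:y+w//2,x-w//2:x+w//2],(390,390),interpolation=cv2.INTER_CUBIC)
# each 50px->390: 7.8 x
cv2.imwrite('pics/crop0.png',np.hstack([c(a,220,268),c(a,315,235)]))
cv2.imwrite('pics/crop1.png',np.hstack([c(b,255,360,60),c(b,298,258,60)]))
E
```

```text
(no output)
```

View pics/crop0.png

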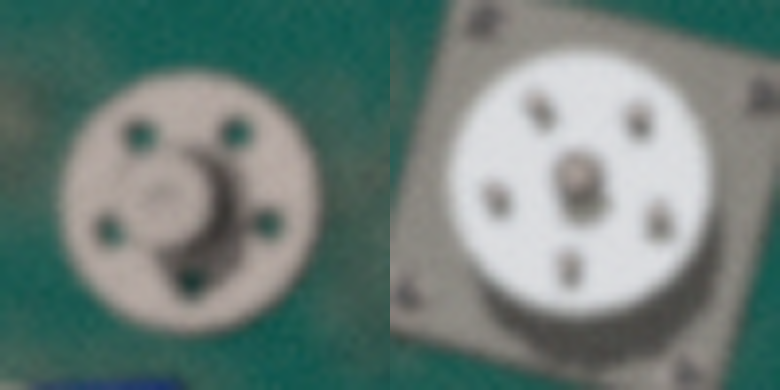

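View pics/crop1.png

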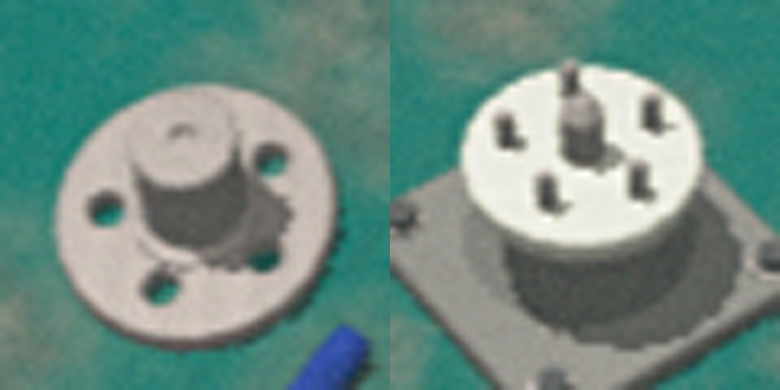

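```bash
cat > a.py <<'E'
from h import *
d=np.load('pics/top0.npz')
def P(x,y,ox,oy,z,s=7.8): return ray(d,(x+.5)/s-.5+ox,(y+.5)/s-.5+oy,z)
print('disc',P(190,201,195,243,.010),'neck',P(164,200,195,243,.052)); print('head',P(192,182,290,210,.062))
def fit(pts,name):
    p=np.array(pts)[:,:2];c=p.mean(0);a=np.arctan2(*(p-c).T[::-1])
    ph=np.degrees(np.angle(np.exp(5j*a).mean()))/5
    print(name,c,np.linalg.norm(p-c,axis=1),np.degrees(a),'phase mod72',ph)
fit([P(x,y,195,243,.010) for x,y in [(139,133),(236,131),(268,223),(190,282),(108,230)]],'holes')
fit([P(x-390,y,290,210,.07) for x,y in [(540,110),(640,122),(658,222),(570,268),(497,200)]],'studs')
s=np.load('pics/scene0.npz')
def Q(x,y,ox,oy,z): return ray(s,(x+.5)/6.5-.5+ox,(y+.5)/6.5-.5+oy,z)
print('disc neck scene',Q(185,135,225,330,.052))
print('spigot top scene',Q(580-390,98,268,228,.088),'head',Q(582-390,158,268,228,.062))
fit([Q(x-390,y,268,228,.078) for x,y in [(504,117),(570,68),(652,99),(640,166),(546,178)]],'studtips')
p=[Q(x,y,225,330,.01) for x,y in [(106,208),(270,158),(158,287),(265,257)]]
c=Q(194,215,225,330,.01)[:2]; print(c,[np.degrees(np.arctan2(*(q[:2]-c)[::-1])) for q in p])
E
python3 a.py
```

```text
disc [0.44893265 0.29334019 0.01      ] neck [0.44829162 0.29266196 0.052     ]
head [0.53679239 0.04942078 0.062     ]
holes [0.44934152 0.29394235] [0.02736583 0.0272066  0.02734142 0.02685237 0.02792208] [  37.53847531  -33.82414338 -105.67538978 -177.35332196  111.18488849] phase mod72 -33.62588857080038
studs [0.53533747 0.04946313] [0.02677484 0.02697062 0.02691695 0.02651777 0.02679096] [  29.32181718  -42.82865711 -115.70178644  173.11158942  101.02756998] phase mod72 28.98617751953852
disc neck scene [0.44993094 0.29053599 0.052     ]
spigot top scene [0.5394975  0.04630747 0.088     ] head [0.53644947 0.04961569 0.062     ]
studtips [0.53676625 0.04859616] [0.02748328 0.0276318  0.02704534 0.0274999  0.0271685 ] [  30.19109341  -41.91558269 -114.82257121  174.58173668  101.864928  ] phase mod72 29.979994436016334
[0.44835475 0.29356808] [np.float64(32.72798435628536), np.float64(-100.86121736666828), np.float64(107.41331887448887), np.float64(-173.7927602304551)]
```

```bash
python3 - <<'E'
from h import *
d=np.load('pics/top0.npz')
for X in [(.245,-.52,.404),(.245,-.52,.234),(.33,-.2,.42),(.33,-.2,.2),(.4,-.5,.3)]: print(X,proj(d,X))
s=np.load('pics/scene0.npz')
b=ray(s,380,238,0);print('micro base',b)
for h in (.1,.15,.2): print(h,proj(s,[b[0],b[1],h]))
print(ray(d,403,270,.01),ray(d,460,260,.1))
E
```

```text
(0.245, -0.52, 0.404) (np.float64(629.209293261311), np.float64(382.7207470904229))
(0.245, -0.52, 0.234) (np.float64(583.40842487004), np.float64(367.002380518214))
(0.33, -0.2, 0.42) (np.float64(448.74580719245483), np.float64(333.1935489238191))
(0.33, -0.2, 0.2) (np.float64(426.28647194375014), np.float64(323.11128516316376))
(0.4, -0.5, 0.3) (np.float64(586.7290874751283), np.float64(292.87566705543105))
micro base [ 0.43587573 -0.15949283  0.        ]
0.1 (np.float64(384.99079371757875), np.float64(209.10590331649405))
0.15 (np.float64(387.74967806296485), np.float64(193.13339963768664))
0.2 (np.float64(390.7098531143211), np.float64(175.9955275928598))
[ 0.44842241 -0.1756183   0.01      ] [ 0.47131906 -0.29865305  0.1       ]
```

```bash
python3 -m inch '.006 .029 .006 0 1;.006 .029 .006 0 1;.006 .029 .006 0 1;.006 .029 .006 0 1;.006 .029 .006 0 1;.006 .029 .006 0 1;.006 .029 .006 0 1;.006 .029 .006 0 1;.006 .029 .006 0 1;.006 .029 .006 0 1;.006 .029 0 0 1;.006 .029 0 0 1;0 0 0 0 1'
```

```text
t: 1.23
ee_pos: [0.3177, -0.1686, 0.4648]
eef_rot: [-0.0, 0.975, 0.221, 0.001]
force: [-0.8, -0.7, 0.4]
gripper_width: 0.997
```

```bash
python3 -m inch '.007 .025 0 0 1;.007 .025 0 0 1;.007 .025 0 0 1;.007 .025 0 0 1;.007 .025 0 0 1;.007 .025 0 0 1;.007 .025 0 0 1;.007 .025 0 0 1;.007 .025 0 0 1;.007 .025 -.01 0 1;.007 .025 -.01 0 1;.007 .025 -.01 0 1;.007 .025 -.01 0 1;.007 .025 -.01 0 1;.007 .025 -.01 0 1;.007 .025 -.01 0 1;.007 .025 -.01 0 1;.007 .025 -.01 0 1;0.005 .011 0 0 1;0 0 0 0 1'
python3 - <<'E'
from h import *
d=snap('wrist','w1');e=observe();print(e['ee_pos'],e['q']);X=[.4488,.293,.052]
print(proj(d,X),proj(d,[.4488,.293,.01]),np.array(d['R'])[2])
E
```

```text
t: 2.9
ee_pos: [0.4488, 0.2902, 0.3733]
eef_rot: [-0.0, 0.976, 0.22, -0.001]
force: [0.6, -0.3, -0.1]
gripper_width: 1.003
[0.44866891 0.28915848 0.37390699] [ 3.46026047e-01  7.76286210e-02  1.74722690e+00 -4.07032196e-04
  1.31815759e+00  1.47477425e+00]
(np.float64(318.44525711498846), np.float64(231.3885737035118)) (np.float64(318.6906199065771), np.float64(221.80648251366188)) [-0.2153316  -0.10137543 -0.9712648 ]
```

View pics/w1.png

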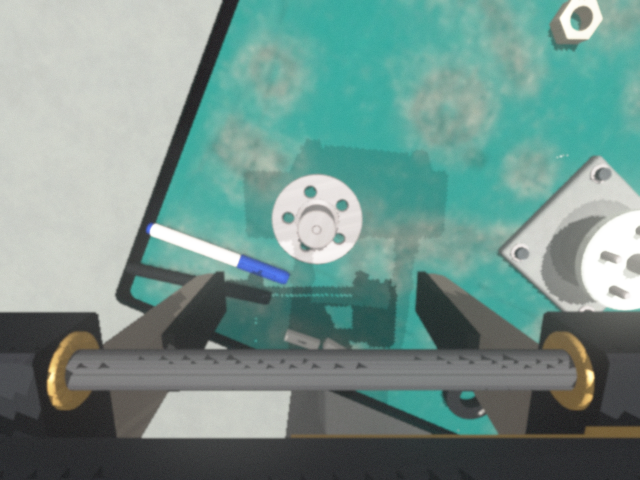

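The disc's neck top is at (317,229), its plate centre at (317,219), and the holes are at (311,192), (342,205), (339,238) and (288,217). Next I'll refine from an enlargement.

```bash
python3 - <<'E'
import cv2
a=cv2.imread('pics/w1.png');cv2.imwrite('pics/c2.png',cv2.resize(a[170:270,267:367],(600,600),interpolation=cv2.INTER_CUBIC))
E
```

```text
(no output)
```

View pics/c2.png

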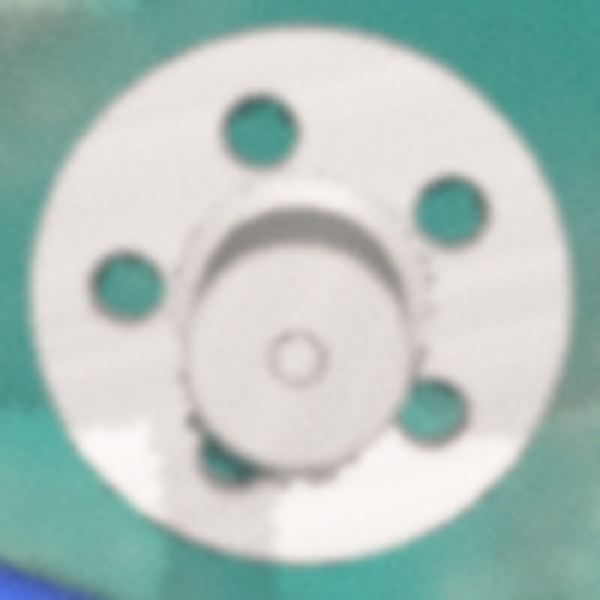

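```bash
python3 - <<'E'
from h import *
d=np.load('pics/w1.npz')
def P(x,y,z): return ray(d,(x+.5)/6-.5+267,(y+.5)/6-.5+170,z)
print('plate',P(301,296,.01),'neck',P(298,359,.052))
c=P(301,296,.01)[:2]
for q in [(260,130),(452,211),(433,411),(126,287)]:
    v=P(*q,.01)[:2]-c; a=np.degrees(np.arctan2(v[1],v[0]));print(np.linalg.norm(v),a,a%72)
E
```

```text
plate [0.4504951  0.29579228 0.01      ] neck [0.44952569 0.29533359 0.052     ]
0.026337122577265348 38.88903118172955 38.88903118172955
0.02668666266190289 -34.961482796513884 37.038517203486116
0.027564087118889816 -106.19994701856805 37.800052981431946
0.02708244797895148 112.34962179540949 40.34962179540949
```

```bash
python3 -m inch '.001 .005 -.02 0 1;0 0 -.02 0 1;0 0 -.02 0 1;0 0 -.02 0 1;0 0 -.02 0 1;0 0 -.02 0 1;0 0 -.02 0 1;0 0 -.015 0 1;0 0 -.01 0 1;0 0 0 0 1;0 0 0 0 1'
python3 - <<'E'
from h import *
print(observe()['ee_pos']);snap('scene','s2');snap('wrist','w2')
E
```

```text
t: 3.87
ee_pos: [0.4496, 0.2933, 0.21]
eef_rot: [0.0, 0.976, 0.218, -0.0]
force: [0.9, 0.2, 0.0]
gripper_width: 0.998
[0.44956621 0.29334815 0.21002604]
```

View pics/w2.png

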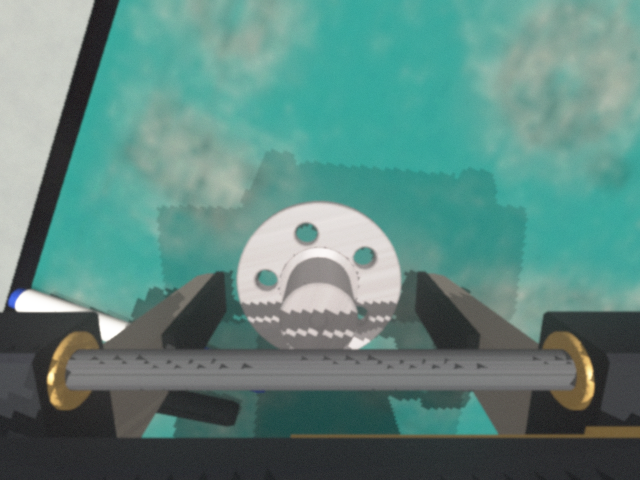

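The disc sits centred between the fingers: the neck is at x≈319 and the fingers at 225 and 417. Closing now.

```bash
python3 -m inch '0 0 0 0 -1;0 0 0 0 -1;0 0 0 0 -1;0 0 0 0 -1;0 0 0 0 -1;0 0 0 0 -1;0 0 0 0 -1;0 0 0 0 -1;0 0 0 0 -1;0 0 0 0 -1;0 0 0 0 -1;0 0 0 0 -1'
python3 -m inch '0 0 .01 0 -1;0 0 .02 0 -1;0 0 .02 0 -1;0 0 .02 0 -1;0 0 .02 0 -1;0 0 .02 0 -1;0 0 .01 0 -1;0 0 .0 0 -1'
python3 - <<'E'
from h import *
e=observe();print(e['ee_pos'],e['moment']);snap('wrist','w3')
E
```

```text
t: 4.97
ee_pos: [0.4493, 0.294, 0.2097]
eef_rot: [-0.0, 0.976, 0.219, -0.0]
force: [-0.1, 0.2, 0.1]
gripper_width: 0.34
t: 5.63
ee_pos: [0.45, 0.2942, 0.3326]
eef_rot: [-0.0, 0.976, 0.219, 0.003]
force: [0.4, 0.1, -2.4]
gripper_width: 0.342
[0.45002603 0.29424368 0.33257257] [ 0.02189879 -0.03392462 -0.02701885]
```

View pics/w3.png

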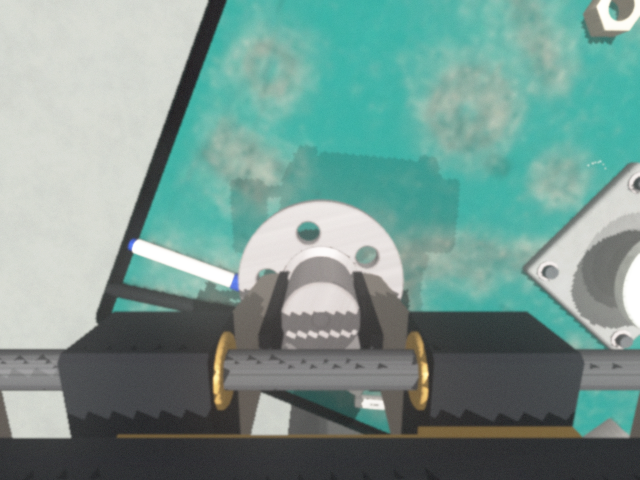

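```bash
python3 - <<'E'
import cv2
a=cv2.imread('pics/w3.png');cv2.imwrite('pics/c3.png',cv2.resize(a[190:310,226:416],(760,480),interpolation=cv2.INTER_CUBIC))
E
```

```text
(no output)
```

View pics/c3.png

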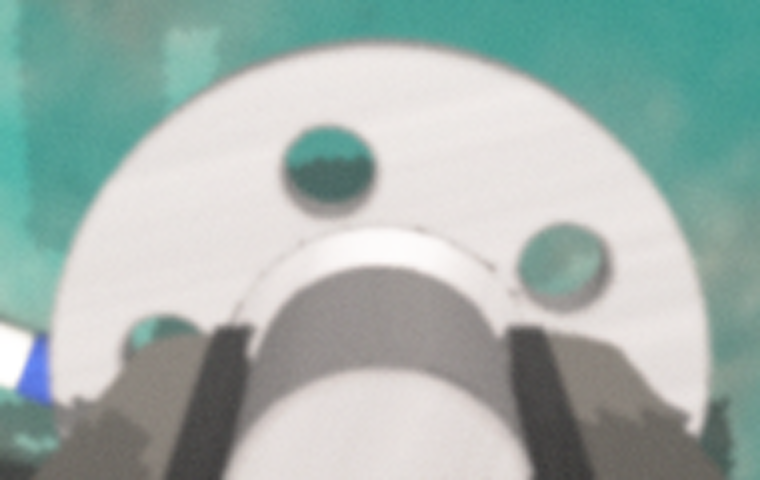

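```bash
python3 - <<'E'
from h import *
from scipy.optimize import least_squares
d=np.load('pics/w3.npz')
def P(x,y,z): return ray(d,(x+.5)/4-.5+226,(y+.5)/4-.5+190,z)[:2]
H=[(329,171),(565,267)];Rm=[(381,43),(50,355),(711,355),(150,160),(610,162)]
def res(p):
    c=p[:2];r=[]
    for i,h in enumerate(H):
        a=p[2]-i*np.radians(72);r+=list(P(*h,p[3])-c-.027*np.array([np.cos(a),np.sin(a)]))
    for h in Rm: r.append(np.linalg.norm(P(*h,p[3])-c)-.042)
    return r
s=least_squares(res,[.45,.294,.67,.133],x_scale=[.01,.01,.1,.01]);print(s.x,np.degrees(s.x[2]),np.round(np.array(s.fun)*1e3,2))
E
```

```text
[0.45043848 0.29500431 0.68016233 0.12963121] 38.97043078207641 [ 0.72  0.41  0.53 -0.19  1.07  0.66  0.57 -1.52 -1.85]
```

```bash
python3 -m inch '.004 -.012 0 -.01 -1;.009 -.025 0 -.02 -1;.009 -.025 0 -.02 -1;.009 -.025 0 -.02 -1;.009 -.025 0 -.02 -1;.009 -.025 0 -.02 -1;.009 -.025 0 -.02 -1;.009 -.025 0 -.02 -1;.009 -.025 0 -.01 -1;.007 -.02 0 0 -1;.004 -.013 0 0 -1;0 0 0 0 -1;0 0 0 0 -1'
python3 - <<'E'
from h import *
e=observe();print(e['ee_pos'],e['eef_rot'],e['force'],e['q']);snap('wrist','w4');snap('scene','s4')
a=cv2.imread('pics/s4.png');cv2.imwrite('pics/c4.png',cv2.resize(a[150:300,220:370],(600,600),interpolation=cv2.INTER_CUBIC))
E
```

```text
t: 6.77
ee_pos: [0.5359, 0.0484, 0.3285]
eef_rot: [-0.001, 0.99, 0.139, -0.001]
force: [0.3, -0.3, -2.2]
gripper_width: 0.341
[0.53590906 0.04841229 0.32850677] [-5.39088415e-04  9.90275570e-01  1.39113725e-01 -1.17341435e-03] [ 0.30190866 -0.32897077 -2.17535214] [-1.34719979e-01  1.35683633e-01  1.77843966e+00  4.26750481e-04
  1.23002053e+00  1.15680021e+00]
```

View pics/w4.png

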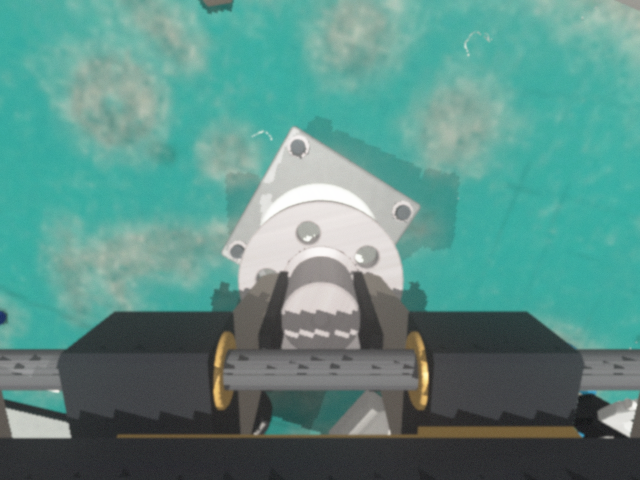

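View pics/c4.png

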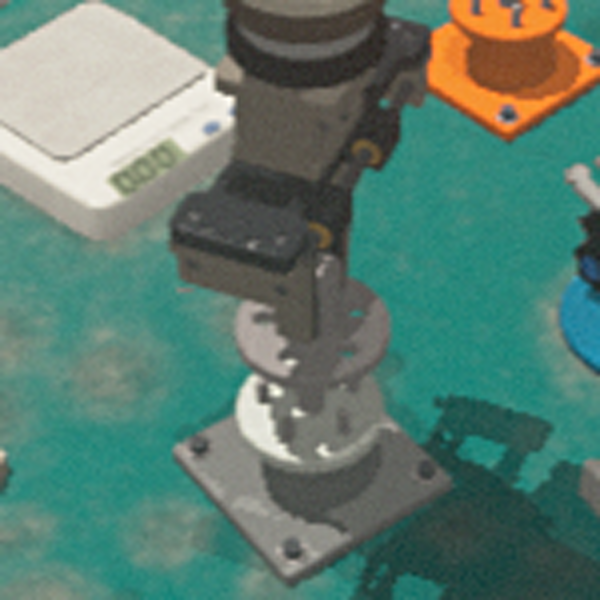

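```bash
python3 -m inch '.001 .001 -.008 0 -1;0 0 -.01 0 -1;0 0 -.006 0 -1;0 0 0 0 -1;0 0 0 0 -1'
python3 - <<'E'
from h import *
e=observe();print(e['ee_pos'],e['eef_rot'],e['force'],e['moment']);snap('wrist','w5');snap('scene','s5')
a=cv2.imread('pics/s5.png');a=cv2.resize(a[200:300,250:350],(590,590),interpolation=cv2.INTER_CUBIC)
b=cv2.imread('pics/w5.png');b=cv2.resize(b[150:300,220:420],(787,590),interpolation=cv2.INTER_CUBIC)
cv2.imwrite('pics/c5.png',a);cv2.imwrite('pics/c5w.png',b)
E
```

```text
t: 7.28
ee_pos: [0.5369, 0.0503, 0.3047]
eef_rot: [-0.0, 0.99, 0.14, -0.001]
force: [-0.3, -0.1, -3.0]
gripper_width: 0.342
[0.53688739 0.05032236 0.3046686 ] [-2.77302189e-04  9.90122152e-01  1.40203763e-01 -9.75322475e-04] [-0.2811996  -0.06572903 -3.0238724 ] [ 5.31692086e-05  7.41456165e-02 -5.76898182e-03]
```

View pics/c5.png

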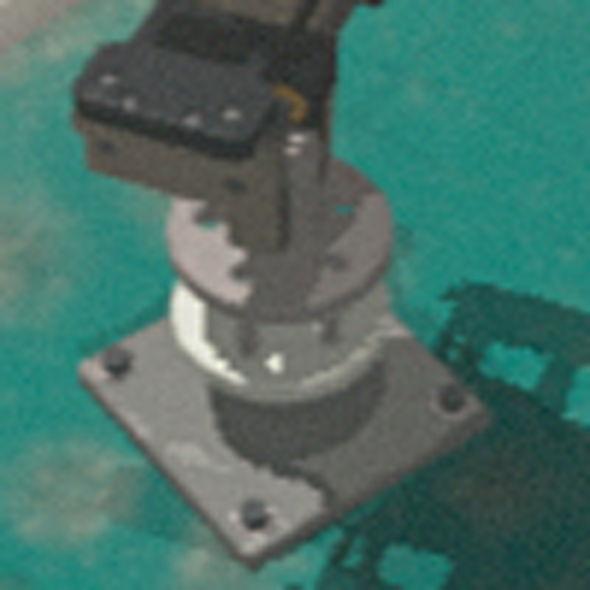

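View pics/c5w.png

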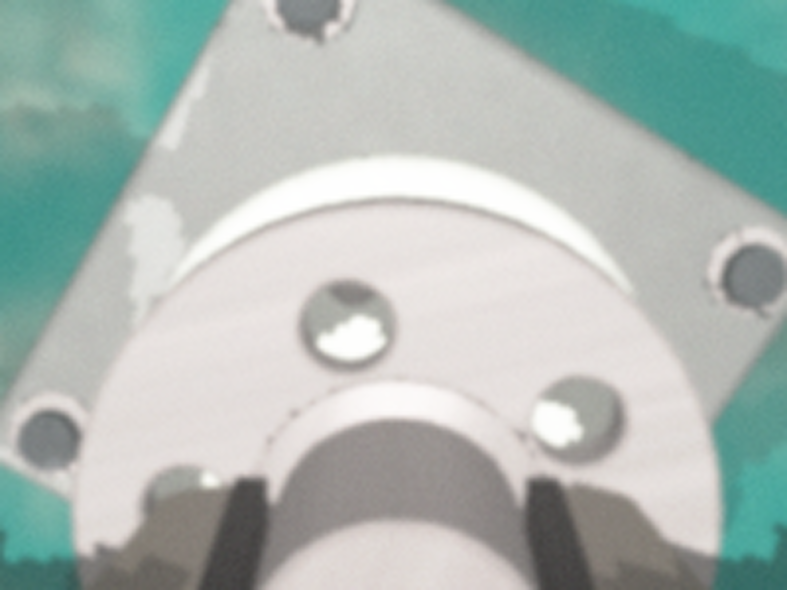

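```bash
python3 - <<'E'
from h import *
d=np.load('pics/w5.npz')
def P(x,y,z): return ray(d,(x+.5)/3.935-.5+220,(y+.5)/3.935-.5+150,z)[:2]
yaw=2*np.arctan2(.1402,.9901);ax=np.array([np.cos(yaw),np.sin(yaw)])
print(np.degrees(yaw),'head c',P(398,155,.062)-.042*ax,'disc c',P(398,203,.105)-.042*ax)
E
```

```text
16.119211898281414 head c [0.53827764 0.05167209] disc c [0.53689052 0.05127917]
```

```bash
python3 -m inch '.001 0 -.003 0 -1;0 0 -.003 0 -1;0 0 -.003 0 -1;0 0 0 0 -1;0 0 0 0 -1'; python3 -m inch '0 0 -.002 0 -1;0 0 -.002 0 -1;0 0 0 0 -1;0 0 0 0 -1'
```

```text
t: 7.8
ee_pos: [0.5382, 0.0499, 0.2964]
eef_rot: [-0.0, 0.99, 0.14, -0.0]
force: [-0.8, 0.4, -2.4]
gripper_width: 0.338
t: 8.13
ee_pos: [0.5382, 0.05, 0.2925]
eef_rot: [-0.0, 0.99, 0.14, -0.0]
force: [-0.1, 0.4, -3.7]
gripper_width: 0.338
```

```bash
python3 -m inch '0 0 -.0015 0 -1;0 0 -.0015 0 -1;0 0 0 0 -1;0 0 0 0 -1'; python3 -c "
from h import *
e=observe();print(e['force'],e['moment'])"
```

```text
t: 8.47
ee_pos: [0.5383, 0.05, 0.2896]
eef_rot: [-0.0, 0.99, 0.14, -0.0]
force: [-0.5, -0.3, -2.6]
gripper_width: 0.341
[-0.48665985 -0.2612738  -2.5569129 ] [-0.01113998  0.01455425 -0.04003052]
```

```bash
python3 -m inch '0 0 -.001 0 -1;0 0 -.001 0 -1;0 0 0 0 -1;0 0 0 0 -1'; python3 -m inch '0 0 -.001 0 -1;0 0 -.001 0 -1;0 0 0 0 -1;0 0 0 0 -1'; python3 -c "
from h import *
e=observe();print(e['force'],e['moment'])"
```

```text
t: 8.8
ee_pos: [0.5383, 0.0499, 0.2876]
eef_rot: [0.0, 0.99, 0.14, -0.0]
force: [-0.8, 0.7, -3.1]
gripper_width: 0.34
t: 9.13
ee_pos: [0.5383, 0.05, 0.2856]
eef_rot: [-0.0, 0.99, 0.14, -0.0]
force: [-0.2, 0.7, -3.5]
gripper_width: 0.345
[-0.15634582  0.72195112 -3.50457033] [ 0.03011779  0.00048602 -0.0047322 ]
```

```bash
python3 -m inch '0 0 -.001 0 -1;0 0 -.001 0 -1;0 0 0 0 -1;0 0 0 0 -1'; python3 -m inch '0 0 -.001 0 -1;0 0 -.001 0 -1;0 0 0 0 -1;0 0 0 0 -1'; python3 -c "
from h import *
e=observe();print(e['force'],e['moment'])
d=snap('wrist','w6');cv2.imwrite('pics/c6.png',cv2.resize(d['color'][150:300,220:420],(787,590),interpolation=cv2.INTER_CUBIC))"
```

```text
t: 9.47
ee_pos: [0.5383, 0.05, 0.2836]
eef_rot: [-0.0, 0.99, 0.14, -0.0]
force: [0.2, -0.5, -3.5]
gripper_width: 0.343
t: 9.8
ee_pos: [0.5383, 0.05, 0.2816]
eef_rot: [0.0, 0.99, 0.14, -0.0]
force: [-0.2, 0.0, -3.3]
gripper_width: 0.34
[-0.15179064  0.01995214 -3.32938039] [ 0.0328102  -0.0132971  -0.07196586]
```

View pics/c6.png

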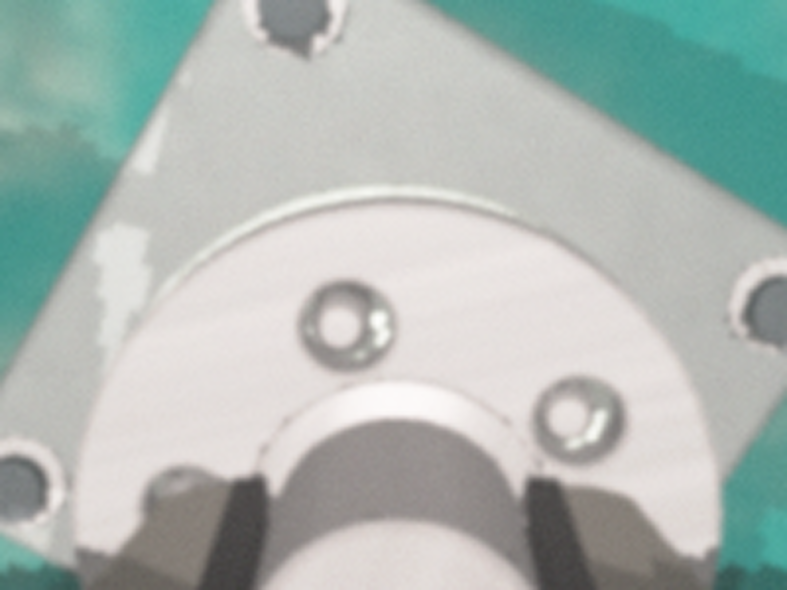

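The studs show inside their holes: (340,322) in the hole at (347,325), and (570,415) in the hole at (579,420). They've entered without contact. The disc sits about 0.8 mm to the image right, so I'll centre it.

```bash
python3 -c "
from h import *
d=np.load('pics/w6.npz');print(-d['R'][0]*.0008)"
```

```text
[-2.21196510e-04  7.68812134e-04  8.43268471e-08]
```

```bash
python3 -m inch '-.0003 .0007 0 0 -1;0 0 -.001 0 -1;0 0 -.001 0 -1;0 0 -.001 0 -1;0 0 0 0 -1;0 0 0 0 -1'; python3 -m inch '0 0 -.001 0 -1;0 0 -.001 0 -1;0 0 -.001 0 -1;0 0 0 0 -1;0 0 0 0 -1';python3 -c "
from h import *
e=observe();print(e['force'],e['moment'])"
```

```text
t: 10.35
ee_pos: [0.538, 0.0507, 0.2786]
eef_rot: [-0.0, 0.99, 0.14, -0.0]
force: [0.3, -0.4, -2.8]
gripper_width: 0.342
t: 10.77
ee_pos: [0.538, 0.0507, 0.2756]
eef_rot: [-0.0, 0.99, 0.14, -0.0]
force: [-0.3, -0.8, -2.6]
gripper_width: 0.338
[-0.28256053 -0.78254374 -2.62579148] [-0.07637141 -0.01086992  0.00222155]
```

Free of contact so far, with about 4 mm left. I'll continue in 1 mm steps and then smaller.

```bash
python3 -m inch '0 0 -.001 0 -1;0 0 -.001 0 -1;0 0 0 0 -1;0 0 0 0 -1'; python3 -m inch '0 0 -.001 0 -1;0 0 0 0 -1;0 0 0 0 -1';python3 -m inch '0 0 -.0005 0 -1;0 0 0 0 -1;0 0 0 0 -1'
```

```text
t: 11.1
ee_pos: [0.538, 0.0507, 0.2736]
eef_rot: [-0.0, 0.99, 0.14, -0.0]
force: [-0.6, 0.4, -2.4]
gripper_width: 0.341
t: 11.35
ee_pos: [0.538, 0.0507, 0.2726]
eef_rot: [-0.0, 0.99, 0.14, -0.0]
force: [-0.1, -0.2, -3.4]
gripper_width: 0.341
t: 11.6
ee_pos: [0.538, 0.0507, 0.2722]
eef_rot: [-0.0, 0.99, 0.14, -0.0]
force: [-0.7, 0.4, -2.9]
gripper_width: 0.34
```

```bash
python3 -m inch '0 0 -.0005 0 -1;0 0 0 0 -1;0 0 0 0 -1'
```

```text
t: 11.85
ee_pos: [0.538, 0.0507, 0.2717]
eef_rot: [-0.0, 0.99, 0.14, -0.0]
force: [0.5, 0.5, -2.9]
gripper_width: 0.341
```

```bash
python3 -m inch '0 0 -.0004 0 -1;0 0 0 0 -1;0 0 0 0 -1'; python3 -m inch '0 0 -.0003 0 -1;0 0 0 0 -1;0 0 0 0 -1'
```

```text
t: 12.1
ee_pos: [0.5381, 0.0507, 0.2716]
eef_rot: [-0.0, 0.99, 0.14, 0.0]
force: [-0.9, -0.1, -0.1]
gripper_width: 0.34
t: 12.35
ee_pos: [0.5381, 0.0507, 0.2713]
eef_rot: [0.0, 0.99, 0.14, 0.0]
force: [-1.9, 0.3, 3.0]
gripper_width: 0.342
```

```bash
python3 -m inch '0 0 -.0003 0 -1;0 0 0 0 -1;0 0 0 0 -1'
```

```text
t: 12.6
ee_pos: [0.5381, 0.0507, 0.2709]
eef_rot: [0.0, 0.99, 0.14, 0.0]
force: [-2.4, 0.6, 2.5]
gripper_width: 0.34
```

Seated: contact came at TCP z≈0.2716 with about 6 N of push, matching the expected height. Easing off slightly and releasing.

```bash
python3 -m inch '0 0 .0005 0 -1;0 0 0 0 -1;0 0 0 0 0;0 0 0 0 .3;0 0 0 0 .6;0 0 0 0 1;0 0 0 0 1;0 0 0 0 1;0 0 0 0 1;0 0 0 0 1;0 0 0 0 1'
python3 - <<'E'
from h import *
print(observe()['force']);d=snap('wrist','w7');s=snap('scene','s7')
a=cv2.resize(s['color'][200:300,250:350],(400,400),interpolation=cv2.INTER_CUBIC)
b=cv2.resize(d['color'][150:350,220:420],(400,400),interpolation=cv2.INTER_CUBIC)
cv2.imwrite('pics/c7.png',np.hstack([a,b]))
E
```

```text
t: 13.52
ee_pos: [0.538, 0.0507, 0.2712]
eef_rot: [-0.0, 0.99, 0.14, 0.0]
force: [-0.5, 0.7, -0.4]
gripper_width: 0.972
[-0.47496899  0.70424525 -0.44257586]
```

View pics/c7.png

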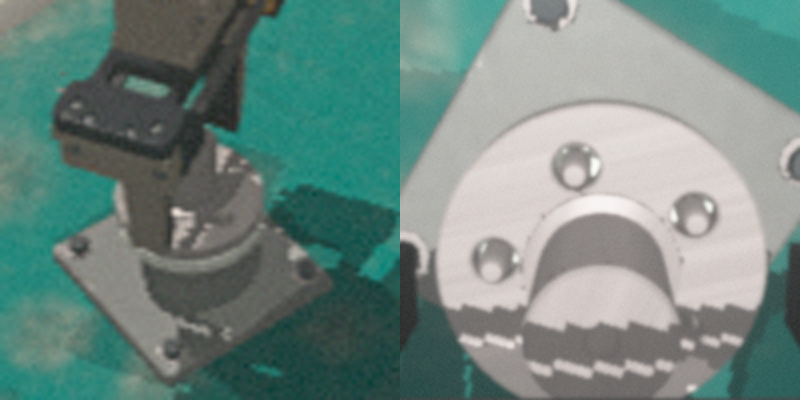

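The gripper is open and the studs stand up through the three visible holes. Going straight up.

```bash
python3 -m inch '0 0 .005 0 1;0 0 .01 0 1;0 0 .015 0 1;0 0 .02 0 1;0 0 .02 0 1;0 0 .02 0 1;0 0 .02 0 1;0 0 .02 0 1;0 0 .01 0 1;0 0 .005 0 1'
python3 -m inch '-.005 -.02 0 0 1;-.01 -.03 0 0 1;-.01 -.03 0 0 1;-.01 -.03 0 0 1;-.01 -.03 0 0 1;-.01 -.03 0 0 1;-.005 -.02 0 0 1;0 0 0 0 1;0 0 0 0 1'
python3 - <<'E'
from h import *
d=snap('top','t8');s=snap('scene','s8')
a=cv2.resize(s['color'][210:310,250:350],(400,400),interpolation=cv2.INTER_CUBIC)
b=cv2.resize(d['color'][205:265,285:345],(400,400),interpolation=cv2.INTER_CUBIC)
cv2.imwrite('pics/c8.png',np.hstack([a,b]))
E
```

```text
t: 14.45
ee_pos: [0.5383, 0.0507, 0.419]
eef_rot: [0.001, 0.99, 0.14, 0.002]
force: [0.2, 0.0, 0.3]
gripper_width: 0.998
t: 15.2
ee_pos: [0.4777, -0.1399, 0.4155]
eef_rot: [-0.001, 0.99, 0.139, -0.0]
force: [-0.1, 0.2, -0.4]
gripper_width: 0.999
```

View pics/c8.png

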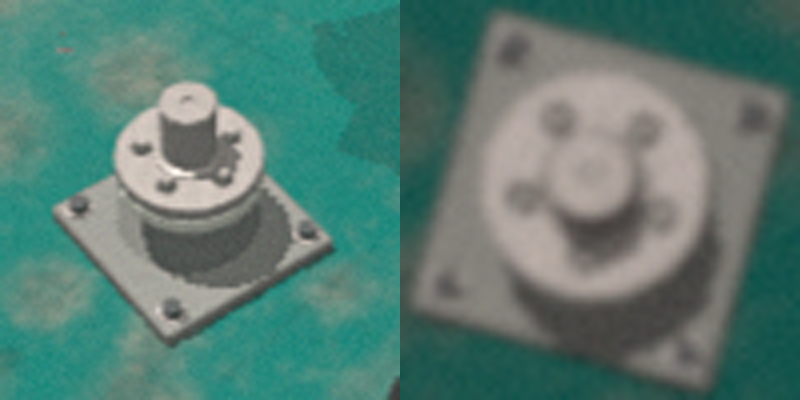

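View pics/s8.png

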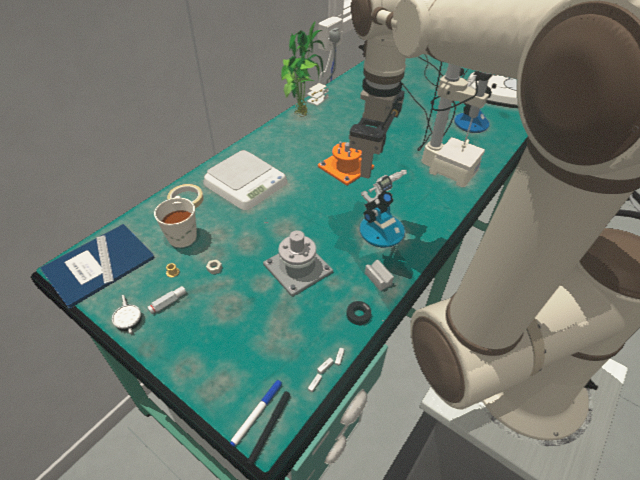

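```bash
python3 - <<'E'
from h import *
s=np.load('pics/s8.npz');d=np.load('pics/t8.npz')
print(proj(s,[.5368,.0496,.114]),(188/4+250,98/4+210),proj(d,[.5368,.0496,.114]),(592/6.667-60+285,172/6.667+205))
print(order.finish_job())
E
```

```text
(np.float64(296.63020119565573), np.float64(235.9931356423708)) (297.0, 234.5) (np.float64(313.3897681450669), np.float64(230.9196307656443)) (313.7955602219889, 230.7987100644968)
the job is handed in; nothing more can be done
None
```

The disc is on the checking stand, fully down on the head with its bore over the spigot. The job is handed in at about 15 s of the 58 s allowed.

- **Fitting:** I gripped the disc by its neck and turned it about 9° on the way to match the stud angle seen in the pictures. All five holes are taken to be over their studs: three showed studs in the wrist picture and four in the last top view, and the fifth was never clearly seen. The studs entered without touching, so no searching under pressure was needed.
- **Pressure:** the first upward push came at the height where the disc should be home. The most I pressed was about 6 N, counting the disc's weight. There was also a side force of about 2.4 N, which went away when I let go.
- **Last checks:** the disc looks flat, and its neck top is within about 1.5 pixels of the fully-home position in both the top and scene cameras. The nut, ring gauge, plug gauge and orange look-alike appear where they were. The gripper is open and clear of everything.

No check failed. The cameras' position readings differed by 1–2 mm, which is within their calibration.

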